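# Stand the tipped sample bottle in its rack and hold the funnel over its mouth

## Task

An open oil-sample bottle has tipped out of the wooden rack: stand it upright in the rack's empty pocket, right down on the pocket's floor, and let go of it. Then take the steel funnel out of its bracket, carry it over the vice and the capped bottles, and hold it upright with its spout centred over the open mouth and about a centimetre above it, so that I can pour: finish while holding it still there. The clean spout must not touch the bottle at any time, and the capped bottles and the other loose things on the bench stay where they are.

Things in the scene. Friction and masses are not known exactly. Their poses are not given: they have to be found in the camera images.
- bottle: Open, empty sample bottle, white plastic, paper label, 50 to 80 g, 110 mm tall; at the start it lies on the bench in front of the rack, its axis 23 mm up. Origin: centre of its underside; z runs from there to the mouth. Round body 46 mm in diameter (39 mm at the rounded foot) up to 86 mm from the underside, shoulder to 94 mm, then the threaded neck, 38 mm in diameter.
- mouth (a point): Centre of the bottle's open mouth, in the plane of its rim, 110 mm from the underside; axes as the bottle's. The opening is 32 mm in diameter.
- rack: Fixed block of light wood, 96 mm (its x) by 340 mm (its y) by 26 mm high, with four round pockets in a row at y = -127.5, -42.5, 42.5 and 127.5 mm. Origin: centre of its underside, on the bench. Pockets: 52 mm in diameter, 2 mm chamfer, 14 mm deep (floor 12 mm above the bench). Three hold capped bottles, one is empty.
- empty_pocket: The centre of the floor of the empty pocket (12 mm above the bench); nothing to be seen there but the pocket. A bottle standing in the pocket has its origin here.
- capped_a: Capped, full sample bottle of about 180 g standing loose in a pocket of the rack: same body as the open one, black cap of 42 mm diameter, 114 mm tall. Origin: centre of its underside. It must not be shifted by more than 15 mm or tipped.
- capped_b: A second capped bottle, just like capped_a.
- capped_c: A third capped bottle, just like capped_a.
- holder: Fixed bracket of bent aluminium sheet left of the vice: a level plate of 100 by 100 mm, upper face 86 mm above the bench, with a round hole of 54 mm in its middle, on two legs at its y ends, feet out to 76 mm from the middle. Origin: under the centre of the hole, on the bench. The funnel hangs in the hole.
- steel_funnel: Steel funnel, 70 to 120 g, 102 mm tall. Origin: centre of the spout's lower end; z points up. Spout 12 to 14 mm in diameter up to 38 mm, cone up to 70 mm, there a flat step out to an upright round collar, 60 mm in outer diameter, from 70 to 102 mm (rolled rim 62 mm at the top). The step rests on the bracket's plate; the collar stands free above it and can be gripped across from above.
- spout_tip (a point): Centre of the open lower end of the funnel's spout (the funnel's origin).
- wash_bottle: Squat yellowed spray bottle, 168 mm wide and 220 mm tall, standing right of the rack; loose, must not be shifted by more than 30 mm. Origin: centre of its underside.
- grease_tin: Flat tin with a red lid, 67 mm wide, 26 mm tall, between the vice and the lying bottle; loose, must not be shifted by more than 30 mm. Origin: centre of its underside.
- tape_roll: Roll of black tape, 62 mm wide, 19 mm tall, lying right of the rack's front; loose, must not be shifted by more than 30 mm. Origin: centre of its underside.
- bench_vice: The bench vice, fixed, between rack and bracket: an obstacle up to 150 mm above the bench, reaching 190 mm before and 115 mm behind its origin (x) and 95 mm to its sides. Origin: in its foot, 33 mm below the bench top.

How it is judged:
By the outcome, as a careful person would: the job done as asked, in the order asked, and still so for the second after the job is handed in, while the arm keeps its last pose, push and grip.
It also fails if it takes over 72 s, if anything falls off the work surface, if the arm or the gripper's body presses on something with over 40 N, if the wrist force passes 120 N, or if a joint passes its speed limit or range.

## Robot

A 6-joint arm with a two-finger parallel gripper is mounted at the origin on a cart in front of the work surface, level with it; the furniture and walls round the work are solid. World frame = base frame: x ahead of the robot, y to its left, z up, the work surface at z = 0. Lengths are in m, angles in rad, forces in N, time in s.
With the tool pointing down it reaches from about 0.15 to 0.775 m from the base axis. Payload 6.1 kg.
Tool frame: the origin (TCP) lies on the mounting face of the last link; the fingertips stand 173 mm ahead of it and the grasp point (between the pads) lies 155 mm ahead of it; z points along the fingers, y is the line along which they close (so a half turn about z gives the same grasp; the last joint's range is limited). The gripper opens to 85 mm and grips with 20 to 120 N. Pads are 22 mm wide; open, the fingers measure 114 mm over their backs; the gripper's body (76 mm by 85 mm) begins 54 mm behind the grasp point. The pads swing forward as they close: fully open they stand 13 mm farther back than shut.
Start: joints at [1.236, 0.126, -0.04, 1.405, 0, 1.571], TCP at [0.172, 0.496, 0.405] pointing down, gripper open.
Joint ranges: [-2.72, 2.72], [-0.95, 1.95], [-1.27, 1.35], [-1.78, 2.02], [-1.46, 1.47], [-3.14, 3.14]. Speed limits (rad/s): [2.39, 2.39, 3.01, 3.14, 3.14, 3.14].

## Interface

Orientations are given as a unit quaternion [w, x, y, z].
In Python, from rig import arm, eyes, models gives the robot as it stands.
- The arm moves only by the shell command python3 -m jog 'ROWS' [OPENING] [FORCE]. ROWS is JSON, a list of rows, each an object with "xyz": the shift along the tool's x, y, z in cm, a list of three; "yaw": the turn about the tool's z in degrees. In form: [{"xyz": [dx, dy, dz], "yaw": yaw}, ...]. A call has 1 to 10 rows; each row is the pose to reach, as a shift and turn from the pose commanded when the call began, along the tool's axes at that moment; what a row does not reach only later rows make up. A row lasts 1/12 s, in which the tool goes at most 41.7 mm and 7.16 degrees, less where a joint would pass 70% of its speed; a pose out of reach is approached as far as the arm can. A call with a gripper value outside its range is refused whole. OPENING is the closure, from 0 (fully open) to 1 (shut), set as the call begins (- or left out, the last holds). The fingers move at their own pace and stop on an object; FORCE is the grip in N (left out, the last holds). Time passes only in rows, so rows that repeat a pose let the fingers close. It gives the time, the measured TCP pose, the force, the opening and the grip force at its end, in the units of the state.
- arm.get_obs(): the state, without advancing time (a new reading comes with each control period).
- eyes.read_camera(name): name is "scene" or "top"; returns (picture, depth): 400x640x3 uint8, red, green, blue; 400x640 float32, m along the optical axis (not along the pixel's ray), 0 where there is no reading.
- eyes.camera_model(name): a dict with "fx", "fy", "cx", "cy" (pixels), "D" ([k1, k2, p1, p2, k3] as OpenCV has them; the pictures are not rectified), "xyz" and "orientation" of the camera in the world. Camera axes: x right, y down, z forward; pixel columns grow to the right and rows downward; lengths in m; the calibration is good to about 2 mm. A picture is of the moment at which its call begins. camera_model takes no time and is no camera call.
- arm.close_job(): hands the job in; it is judged then, once.
Trained networks look in the newest picture that a camera, given by its name, has taken for a name from the list of things; names that differ only in an ending like _2 or _b are one class to them, and where a whole thing is asked for, a point or a joint stands for the part that bears it (a point fixed in the world has none). Each returns a list of dicts, best first, with "conf" (0 to 1); they miss things now and then, are a little off and sometimes report something else, mostly with a low value. They report only what shows in the picture. A call takes as long as a camera call.
- models.look_for(target, camera): "extent" ([left, top, right, bottom] in pixels, round what is visible of it).
- models.pinpoint(target, camera): "point" ([row, column] in pixels: a listed point, or the origin of a listed thing).
The state is a dict: "time_s": time; "joint_positions": joint angles; "qvel": joint speeds; "joint_efforts": joint torques, N m; "tcp_pos": TCP position; "orientation": TCP orientation; "force": force on the tool from outside, world axes, zero at the start; "moment": the same for the moment, N m; "gripper_width": finger opening in m; "finger_force": force on a finger pad.
Only numpy, scipy, OpenCV 4.12 (cv2) and the standard library are available. Lean on these libraries where they do the work, as an engineer would, in place of code of your own. Each camera call takes 0.05 s, during which the arm holds its last target. There are 200 camera calls.

## Working session

There is one attempt and no reset: what is moved stays moved. The work goes in short steps, Python scripts to look and compute and a shell command to move; the robot and the scene stay as the last step left them, time stands still between calls to the robot, and variables do not carry over. Pictures are saved under pics/ and viewed, at most 10 in all, crops included, and the job is handed in when it is done.

```bash
ls; mkdir -p pics
cat > h.py <<'E'
import numpy as np, cv2
from scipy.spatial.transform import Rotation as R
from rig import arm, eyes, models
def q2R(q): return R.from_quat([q[1],q[2],q[3],q[0]]).as_matrix()
def cloud(name):
    pic,d=eyes.read_camera(name); m=eyes.camera_model(name)
    K=np.array([[m['fx'],0,m['cx']],[0,m['fy'],m['cy']],[0,0,1.]])
    h,w=d.shape; v,u=np.mgrid[:h,:w]
    p=cv2.undistortPoints(np.stack([u,v],-1).reshape(-1,1,2).astype(np.float64),K,np.array(m['D'],float)).reshape(h,w,2)
    P=np.dstack([p,np.ones((h,w))])*d[...,None]
    W=P@q2R(m['orientation']).T+np.array(m['xyz']); W[d==0]=np.nan
    return pic,d,W
def ray(name,rc,z):
    m=eyes.camera_model(name);K=np.array([[m['fx'],0,m['cx']],[0,m['fy'],m['cy']],[0,0,1.]])
    p=cv2.undistortPoints(np.array([[[rc[1],rc[0]]]],float),K,np.array(m['D'],float))[0,0]
    r=q2R(m['orientation'])@np.array([p[0],p[1],1]);o=np.array(m['xyz'])
    return o+r*(z-o[2])/r[2]
def tool():
    o=arm.get_obs(); return np.array(o['tcp_pos']),q2R(o['orientation']),o
E
python3 - <<'E'
from h import *
np.set_printoptions(precision=4,suppress=True)
p,Rm,o=tool();print(o['time_s'],p,Rm.tolist(),o['joint_positions'],o['gripper_width'])
for c in ['scene','top']:
    pic,d,W=cloud(c);cv2.imwrite(f'pics/{c}0.png',pic[...,::-1]);np.save(f'W_{c}.npy',W)
    m=eyes.camera_model(c);print(c,m['xyz'],q2R(m['orientation']).tolist())
    for t in ['bottle','mouth','rack','empty_pocket','capped_a','holder','steel_funnel','grease_tin','bench_vice']:
        for r in models.pinpoint(t,c)[:4]:
            if r['conf']<.2: continue
            rr,cc=np.round(r['point']).astype(int)
            print(c,t,round(r['conf'],2),rr,cc,W[rr,cc] if 0<=rr<400 and 0<=cc<640 else '')
E
```

```text
pics
0.0 [0.1724 0.4957 0.4039] [[-0.9444726552533179, 0.32858959810535904, -0.000528673534491695], [0.328590023276644, 0.9444714767451327, -0.0014920515819740717], [9.04444416411455e-06, -0.0015829187684063364, -0.9999987471424007]] [ 1.236   0.1264 -0.0406  1.4054  0.      1.5708] 0.0852428322505364
scene [ 0.0983 -0.543   0.9423] [[0.7780307102543534, -0.483333302587449, 0.4013192401455678], [-0.628046661301248, -0.6136893127739224, 0.47847969509209737], [0.015020157437987236, -0.6243191059041686, -0.781024998878754]]
scene bottle 0.58 239 321 [ 0.4855 -0.0956  0.0469]
scene bottle 0.39 249 390 [ 0.6174 -0.2492  0.0526]
scene mouth 0.73 274 330 [ 0.4466 -0.1857  0.0082]
scene rack 0.71 222 360 [ 0.6294 -0.1127  0.0279]
scene capped_a 0.66 232 372 [ 0.6272 -0.1672  0.0369]
scene capped_a 0.64 211 354 [ 0.6323 -0.0789  0.0476]
scene capped_a 0.6 250 391 [ 0.6223 -0.2505  0.0439]
scene holder 0.81 152 234 [0.4336 0.284  0.146 ]
scene steel_funnel 0.79 147 236 [0.4504 0.2998 0.1467]
scene grease_tin 0.91 211 269 [0.4309 0.0995 0.0277]
top [0.454  0.0335 1.1552] [[-0.029779066063834563, -0.9956640733405148, 0.08812638812149087], [-0.9995444241823906, 0.03009621569400895, 0.002271978607483273], [-0.004914398260107637, -0.08801858246912161, -0.9961067100616616]]
top bottle 0.58 220 371 [ 0.4903 -0.093   0.0406]
top mouth 0.62 235 401 [ 0.4478 -0.1719  0.0389]
top mouth 0.57 165 387 [ 0.6292 -0.1337  0.0961]
top rack 0.59 164 374 [ 0.6451 -0.1094  0.0239]
top empty_pocket 0.3 161 356 [ 0.6375 -0.0519  0.1223]
top capped_a 0.87 164 357 [ 0.6337 -0.0561  0.0993]
top capped_a 0.83 167 418 [ 0.6232 -0.2157  0.0854]
top capped_a 0.57 162 386 [ 0.6363 -0.1307  0.1006]
top holder 0.83 220 176 [0.5036 0.4111 0.0961]
top steel_funnel 0.78 216 183 [0.5139 0.3969 0.0856]
top grease_tin 0.64 245 294 [0.4292 0.117  0.0218]
top bench_vice 0.34 164 374 [ 0.6451 -0.1094  0.0239]
```

View pics/top0.png

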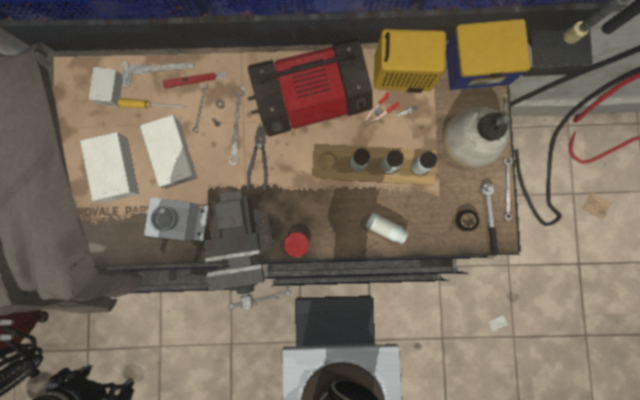

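View pics/scene0.png

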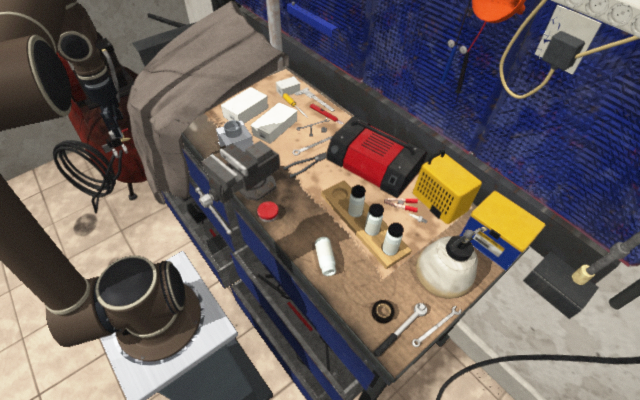

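The top view shows the bottle lying at about (387,228) with its threaded neck to the lower right (405,238). The empty pocket is the leftmost one at (330,160), and the funnel and bracket are at (170,218). The scene view agrees. Next I fit the shapes from the depth data.

```bash
cat > fit.py <<'E'
from h import *
np.set_printoptions(precision=4,suppress=True)
def sel(W,lo,hi):
    P=W.reshape(-1,3); return P[np.all((P>lo)&(P<hi),1)]
if __name__=='__main__':
  for c in ['scene','top']:
    W=np.load(f'W_{c}.npy'); print(c)
    b=sel(W,[.40,-.2,-.02],[.54,-.02,.012]); print(' bench z',np.median(b[:,2]))
    P=sel(W,[.40,-.2,.03],[.54,-.02,.07])
    (cx,cy),(w,h),a=cv2.minAreaRect(P[:,:2].astype(np.float32)*1000); ce=P[:,:2].mean(0)
    u,s,v=np.linalg.svd(P[:,:2]-ce); d=v[0]*np.sign(-v[0][1]); t=(P[:,:2]-ce)@d
    print(' bottle n',len(P),'dir',d,'end foot',ce+d*t.min(),'mouth',ce+d*t.max(),'len',np.ptp(t),'zmax',np.percentile(P[:,2],97),'rect',cx,cy,w,h,a)
    for x,y in [(.633,-.05),(.636,-.131),(.624,-.217)]:
        Q=sel(W,[x-.04,y-.035,.118],[x+.04,y+.035,.14]); print(' cap',len(Q),(Q.max(0)+Q.min(0))/2 if len(Q) else '',np.median(Q[:,2]) if len(Q) else '')
    Q=sel(W,[.55,-.35,.018],[.72,.12,.034]); r=cv2.minAreaRect(Q[:,:2].astype(np.float32)*1000); print(' rack',len(Q),r)
    Q=sel(W,[.60,-.02,.005],[.68,.08,.019]); print(' pocketfloor',len(Q),np.median(Q,0) if len(Q) else '')
    Q=sel(W,[.40,.3,.10],[.6,.52,.13]); print(' funnel rim',len(Q),(Q.max(0)+Q.min(0))/2,np.ptp(Q,0),np.percentile(Q[:,2],90))
    Q=sel(W,[.36,.3,.078],[.62,.56,.095]); print(' plate',len(Q),cv2.minAreaRect(Q[:,:2].astype(np.float32)*1000),np.median(Q[:,2]))
    Q=sel(W,[.2,.12,.08],[.62,.36,.3]);print(' vice',Q.min(0),Q.max(0))
E
python3 fit.py
python3 - <<'E'
import cv2
a=cv2.imread('pics/top0.png');b=cv2.imread('pics/scene0.png')
A=cv2.resize(a[130:260,300:450],None,fx=4,fy=4);cv2.imwrite('pics/c1.png',A)
E
```

```text
scene
 bench z 0.0006396478926699034
 bottle n 489 dir [-0.4552 -0.8904] end foot [ 0.4917 -0.0864] mouth [ 0.4409 -0.1858] len 0.11165263722826305 zmax 0.0493006646726431 rect 467.46807861328125 -136.72930908203125 111.60774230957031 45.015769958496094 62.61774444580078
 cap 125 [ 0.6508 -0.0646  0.1245] 0.12639192658241205
 cap 132 [ 0.643  -0.1487  0.1246] 0.127320438241032
 cap 159 [ 0.6369 -0.2338  0.1245] 0.12699656123876457
 rack 1819 ((646.9346313476562, -143.18296813964844), (412.5853576660156, 120.99250030517578), 89.50576782226562)
 pocketfloor 212 [0.6445 0.0281 0.0123]
 funnel rim 177 [0.4709 0.3863 0.1143] [0.1407 0.1722 0.0285] 0.12025421674560081
 plate 401 ((511.1925048828125, 438.0028991699219), (109.96448516845703, 102.80023956298828), 80.48939514160156) 0.08675902681447778
 vice [0.2753 0.181  0.0802] [0.5598 0.3258 0.1545]
top
 bench z -0.0035071303760383365
 bottle n 598 dir [-0.4733 -0.8809] end foot [ 0.4926 -0.0879] mouth [ 0.4406 -0.1846] len 0.10986462350462506 zmax 0.04594945078012103 rect 467.0550842285156 -136.4590301513672 109.84212493896484 42.58449172973633 61.651126861572266
 cap 213 [ 0.6498 -0.065   0.123 ] 0.12383492803342144
 cap 202 [ 0.6421 -0.148   0.124 ] 0.12366391795057363
 cap 211 [ 0.6356 -0.2329  0.1232] 0.12307200484766123
 rack 2899 ((646.825927734375, -142.2781219482422), (134.1862030029297, 412.26104736328125), 1.9849003553390503)
 pocketfloor 297 [0.6551 0.02   0.0096]
 funnel rim 249 [0.4796 0.3851 0.1116] [0.1385 0.17   0.0231] 0.11828097675521324
 plate 1184 ((505.9502868652344, 395.41455078125), (196.39138793945312, 104.03742218017578), 84.74578857421875) 0.08407848438334187
 vice [0.2764 0.1844 0.0801] [0.5646 0.3244 0.1517]
```

View pics/c1.png

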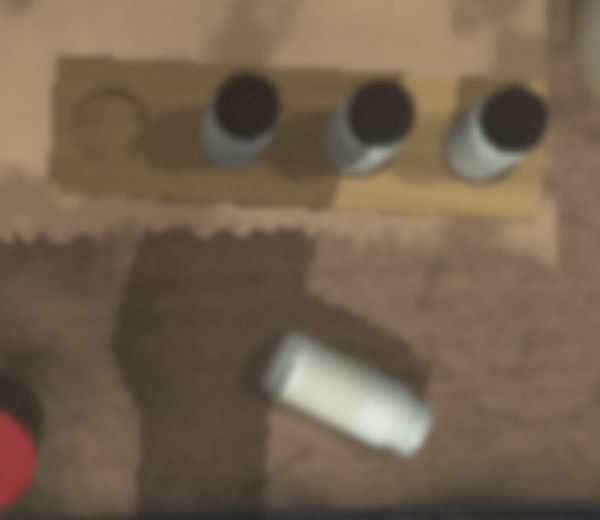

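Both cameras agree. The bottle's foot is at (0.492,-0.087), its mouth at (0.441,-0.185), and the neck sits to the lower right at (405,238) in the full picture. The cap row puts the pocket at about (0.657,0.020). I'll approach the grasp near the neck, with tool x pointing to the foot.

```bash
cat >> h.py <<'E'
def goal(x,y,z,ang=None):
    p,Rm,o=tool(); d=Rm.T@(np.array([x,y,z])-p)*100
    cur=np.degrees(np.arctan2(Rm[1,0],Rm[0,0])); yaw=0 if ang is None else (cur-ang+180)%360-180
    print('t %.2f'%o['time_s'],'tcp',np.round(p,4),'ang %.1f'%cur,'-> rows xyz',np.round(d,2),'yaw %.1f'%yaw,'width %.4f'%o['gripper_width'],'j',np.round(o['joint_positions'],2),'F',np.round(o['force'],1))
E
python3 - <<'E'
from h import *
goal(.4563,-.1552,.30,62.4)
print(ray('top',[160.3,326.5],.026))
E
```

```text
t 1.00 tcp [0.1725 0.4958 0.4047] ang 160.8 -> rows xyz [-48.2  -52.17  10.47] yaw 98.4 width 0.0854 j [ 1.24  0.13 -0.04  1.41  0.    1.57] F [ 0.2 -0.1  0.3]
[0.65909702 0.02147198 0.026     ]
```

```bash
python3 -m jog '[{"xyz":[-48.2,-52.2,0],"yaw":98.4},{"xyz":[-48.2,-52.2,0],"yaw":98.4},{"xyz":[-48.2,-52.2,0],"yaw":98.4},{"xyz":[-48.2,-52.2,0],"yaw":98.4},{"xyz":[-48.2,-52.2,0],"yaw":98.4},{"xyz":[-48.2,-52.2,0],"yaw":98.4},{"xyz":[-48.2,-52.2,0],"yaw":98.4},{"xyz":[-48.2,-52.2,0],"yaw":98.4},{"xyz":[-48.2,-52.2,0],"yaw":98.4},{"xyz":[-48.2,-52.2,0],"yaw":98.4}]' 0 20; python3 -c "
from h import *
goal(.4563,-.1552,.30,62.4)"
```

```text
time_s: 1.83
tcp_pos: [0.3388, 0.1119, 0.4051]
orientation: [0.0, 0.714, 0.7, 0.001]
force: [1.4, 0.4, -0.1]
gripper_width: 0.085
finger_force: 0.0
t 1.83 tcp [0.3388 0.1119 0.4051] ang 88.9 -> rows xyz [-26.48  12.26  10.51] yaw 26.5 width 0.0850 j [ 0.32 -0.19 -0.35  1.42  0.    1.91] F [ 1.4  0.4 -0.1]
```

```bash
python3 -m jog '[{"xyz":[-26.5,12.3,10.5],"yaw":26.5},{"xyz":[-26.5,12.3,10.5],"yaw":26.5},{"xyz":[-26.5,12.3,10.5],"yaw":26.5},{"xyz":[-26.5,12.3,10.5],"yaw":26.5},{"xyz":[-26.5,12.3,10.5],"yaw":26.5},{"xyz":[-26.5,12.3,10.5],"yaw":26.5},{"xyz":[-26.5,12.3,10.5],"yaw":26.5},{"xyz":[-26.5,12.3,10.5],"yaw":26.5},{"xyz":[-26.5,12.3,10.5],"yaw":26.5},{"xyz":[-26.5,12.3,10.5],"yaw":26.5}]'; python3 -c "
from h import *
goal(.4563,-.1552,.176,62.4)"
```

```text
time_s: 2.67
tcp_pos: [0.4581, -0.1536, 0.299]
orientation: [-0.001, 0.855, 0.519, -0.001]
force: [-0.2, 0.5, 0.4]
gripper_width: 0.0857
finger_force: 0.0
t 2.67 tcp [ 0.4581 -0.1536  0.299 ] ang 62.6 -> rows xyz [-0.22 -0.06 12.3 ] yaw 0.2 width 0.0857 j [-0.32  0.07 -0.33  1.17  0.    1.73] F [-0.2  0.5  0.4]
```

```bash
python3 -m jog '[{"xyz":[-0.2,0,4],"yaw":0},{"xyz":[-0.2,0,7],"yaw":0},{"xyz":[-0.2,0,10],"yaw":0},{"xyz":[-0.2,0,11.5],"yaw":0},{"xyz":[-0.2,0,12.3],"yaw":0},{"xyz":[-0.2,0,12.3],"yaw":0}]'; python3 -m jog '[{"xyz":[0,0,0],"yaw":0},{"xyz":[0,0,0],"yaw":0},{"xyz":[0,0,0],"yaw":0},{"xyz":[0,0,0],"yaw":0},{"xyz":[0,0,0],"yaw":0},{"xyz":[0,0,0],"yaw":0},{"xyz":[0,0,0],"yaw":0},{"xyz":[0,0,0],"yaw":0},{"xyz":[0,0,0],"yaw":0},{"xyz":[0,0,0],"yaw":0}]' 1 20
```

```text
time_s: 3.17
tcp_pos: [0.4565, -0.1535, 0.1758]
orientation: [-0.001, 0.854, 0.521, -0.001]
force: [-0.5, -0.8, -0.1]
gripper_width: 0.0855
finger_force: 0.0
time_s: 4.0
tcp_pos: [0.4579, -0.1548, 0.1783]
orientation: [0.001, 0.854, 0.52, 0.001]
force: [-0.8, 1.3, 7.0]
gripper_width: 0.0456
finger_force: 20.9
```

```bash
python3 -m jog '[{"xyz":[0,0,-2],"yaw":0},{"xyz":[0,0,-4],"yaw":0},{"xyz":[0,0,-7],"yaw":0},{"xyz":[0,0,-10],"yaw":0},{"xyz":[0,0,-13],"yaw":0},{"xyz":[0,0,-15],"yaw":0},{"xyz":[0,0,-15],"yaw":0},{"xyz":[0,0,-15],"yaw":0},{"xyz":[0,0,-15],"yaw":0}]'
python3 - <<'E'
from h import *
from fit import sel
np.set_printoptions(precision=4,suppress=True)
goal(.6,0,.3)
p,Rm,o=tool(); g=p+.155*Rm[:,2]; print('grasp',g)
I=[]
for c in ['scene','top']:
    pic,d,W=cloud(c); np.save(f'W_{c}.npy',W)
    L=(W-g)@Rm   # tool axes
    m=(np.abs(L)<.12).all(2)&(pic.min(2)>110)&(np.abs(L[...,1])<.03)
    Q=L[m]; print(c,len(Q),Q.min(0) if len(Q) else'',Q.max(0) if len(Q) else'')
    if len(Q):
        u,s,v=np.linalg.svd((Q-Q.mean(0))[:,[0,2]]); print(Q.mean(0),v[0],s)
    I.append(pic[...,::-1])
a=cv2.resize(I[0][150:300,250:400],(600,600));cv2.imwrite('pics/l1.png',a)
E
```

```text
time_s: 4.75
tcp_pos: [0.457, -0.1546, 0.3261]
orientation: [-0.0, 0.854, 0.52, -0.0]
force: [0.0, -0.5, -1.3]
gripper_width: 0.0454
finger_force: 21.2
t 4.75 tcp [ 0.457  -0.1546  0.3261] ang 62.7 -> rows xyz [20.3   5.62  2.6 ] yaw 0.0 width 0.0454 j [-0.33  0.06 -0.29  1.23  0.    1.72] F [ 0.  -0.5 -1.3]
grasp [ 0.4569 -0.1546  0.1711]
scene 348 [-0.0364 -0.0282 -0.026 ] [0.0149 0.0281 0.0186]
[-0.0161 -0.0004 -0.0106] [-0.6904  0.7234] [0.2976 0.1737]
top 139 [ 0.0415 -0.0155 -0.0226] [ 0.0752  0.0206 -0.0035]
[ 0.0636  0.0047 -0.0156] [-0.9998 -0.0219] [0.095  0.0416]
```

View pics/l1.png

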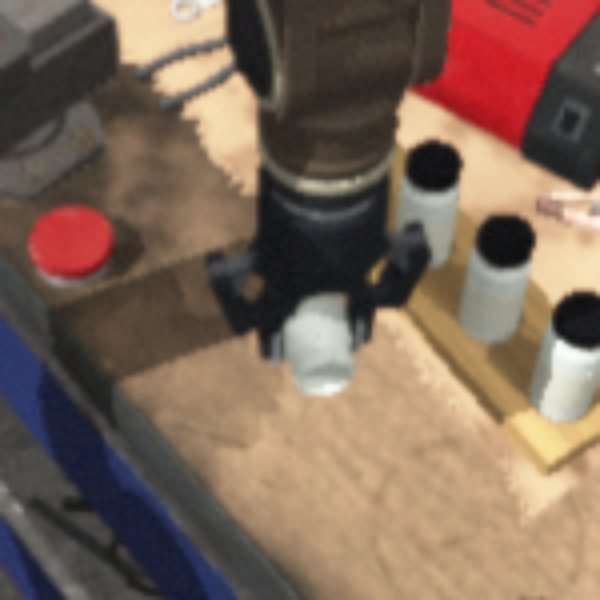

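The bottle is still level in the grip, with its mouth end at (320,375) in the crop, so gravity alone doesn't turn it. I'll lever the neck up on the vice's fixed top edge, so I need the vice's height map.

Run:
```python
import numpy as np
for c in ['top','scene']:
    P=np.load(f'W_{c}.npy').reshape(-1,3);P=P[np.isfinite(P).all(1)]
    xs=np.arange(.26,.60,.015);ys=np.arange(.15,.345,.0125)
    print(c,'    y',' '.join('%4d'%(y*1000) for y in ys))
    for x in xs:
        r=[]
        for y in ys:
            m=(abs(P[:,0]-x)<.0075)&(abs(P[:,1]-y)<.00625);r.append('%4d'%(np.median(P[m,2])*1000) if m.any() else '   .')
        print('x%4d'%(x*1000),'    ',' '.join(r))
```

```text
top     y  150  162  175  187  200  212  225  237  250  262  275  287  300  312  325  337
x 260      -534 -537 -531 -526 -529 -529 -537 -523 -524    .    .    .    .    .    .    .
x 275      -530 -532 -532 -532 -531 -530   56   62   63   67   79   78    .    . -866    .
x 290        -9   -1    8   15   24   32   55   64   66   68   78   76    .    . -865    .
x 305      -291 -297 -321 -327 -327 -316   48   60   62   64    .    .    .    . -863 -858
x 320      -316 -313 -315 -315 -315 -314   52   65   72   72   85    .    .    . -858 -861
x 335      -473 -469 -470 -471 -469 -314   80 -307  102  142  144  144  143  144    .    .
x 350      -470 -475 -473  143  144  143  143  143  143  144  144  145  144  144    .    .
x 365         .    .    .  143  144  145  144  144  146  145  144  145  145  146  145 -112
x 380       -71  -71  -82  141  143  144  136  105  144   79   76  146  145  136   -1 -107
x 395        -3   -3   -4   -4   -4   -1    3   75   74   75   74   77   -1   -1   -3   -3
x 410        -3   -3   -3   -3   -2   10  143  145  145  145  146  146  144  145  144   -3
x 425    
[... 2567 characters left out ...]
 11   12   18   69  114  122  122  123  123  113    .    .    .
x 500         0    2    1    9   23   12   66  112  123  124  125  124  124    .    .    .
x 515         1    1    1    2   11   11   62  105  123  123  124  124  124    .    .    .
x 530         1    0    0   -1    0   -1   65  107  123  123  123  124  124    .    .    .
x 545         0    0    0    0   -1   -1   61   99   99  124  124  123  124    .    .    .
x 560         1    0    0   -1   -2   -1   58    2    0    .    .    .    .    .    .    .
x 575         1    0    0   -1   -1    0   -1   -1   46   76   76   73    .    .    .    .
x 590         1    0    2    0    8   -1    0    6   -1   -1   -1    0    .    .    .    .
```

```bash
python3 -m jog '[{"xyz":[0,0,-3],"yaw":-7},{"xyz":[0,0,-7],"yaw":-14},{"xyz":[0,0,-7],"yaw":-21},{"xyz":[0,0,-7],"yaw":-28},{"xyz":[0,0,-7],"yaw":-35},{"xyz":[0,0,-7],"yaw":-42},{"xyz":[0,0,-7],"yaw":-49},{"xyz":[0,0,-7],"yaw":-56},{"xyz":[0,0,-7],"yaw":-63},{"xyz":[0,0,-7],"yaw":-70}]'; python3 -m jog '[{"xyz":[0,0,0],"yaw":-7},{"xyz":[0,0,0],"yaw":-14},{"xyz":[0,0,0],"yaw":-21},{"xyz":[0,0,0],"yaw":-28},{"xyz":[0,0,0],"yaw":-35},{"xyz":[0,0,0],"yaw":-42},{"xyz":[0,0,0],"yaw":-49},{"xyz":[0,0,0],"yaw":-56},{"xyz":[0,0,0],"yaw":-63},{"xyz":[0,0,0],"yaw":-70}]'; python3 -c "
from h import *
goal(.437,.165,.395,-90)"
```

```text
time_s: 5.68
tcp_pos: [0.4572, -0.1546, 0.3952]
orientation: [-0.001, 0.398, 0.917, -0.0]
force: [-0.7, 0.5, -1.1]
gripper_width: 0.0458
finger_force: 21.3
time_s: 6.52
tcp_pos: [0.4571, -0.1546, 0.3952]
orientation: [-0.001, -0.2, 0.98, 0.001]
force: [-0.0, -0.3, -0.1]
gripper_width: 0.0457
finger_force: 21.3
t 6.52 tcp [ 0.4571 -0.1546  0.3952] ang -157.0 -> rows xyz [-10.66  30.2    0.06] yaw -67.0 width 0.0457 j [-0.33  0.05 -0.15  1.38  0.   -0.73] F [-0.  -0.3 -0.1]
```

```bash
python3 -m jog '[{"xyz":[-1,3,0],"yaw":-7},{"xyz":[-2.4,7,0],"yaw":-14},{"xyz":[-3.8,11,0],"yaw":-21},{"xyz":[-5.2,15,0],"yaw":-28},{"xyz":[-6.6,19,0],"yaw":-35},{"xyz":[-8,23,0],"yaw":-42},{"xyz":[-9.4,27,0],"yaw":-49},{"xyz":[-10.7,30.2,0],"yaw":-56},{"xyz":[-10.7,30.2,0],"yaw":-63},{"xyz":[-10.7,30.2,0],"yaw":-67}]'
python3 - <<'E'
from h import *
np.set_printoptions(precision=4,suppress=True)
goal(.437,.171,.171+.155,-90)
p,Rm,o=tool();g=p+.155*Rm[:,2]
for c in ['scene','top']:
    pic,d,W=cloud(c);np.save(f'W_{c}.npy',W)
    m=(np.abs(W-g)<.12).all(2)&(pic.min(2)>120)&(abs(W[...,0]-g[0])<.03); Q=(W-g)[m]
    print(c,len(Q),Q.min(0),Q.max(0),np.median(Q,0))
    cv2.imwrite(f'pics/{c}2.png',cv2.resize(pic[100:300,150:400,::-1],(750,600)))
E
```

```text
time_s: 7.35
tcp_pos: [0.4389, 0.1677, 0.395]
orientation: [0.001, 0.709, -0.705, -0.001]
force: [0.1, 0.4, -0.5]
gripper_width: 0.0454
finger_force: 21.3
t 7.35 tcp [0.4389 0.1677 0.395 ] ang -89.7 -> rows xyz [-0.34  0.17  6.9 ] yaw 0.3 width 0.0454 j [ 0.36  0.02 -0.17  1.38  0.   -1.21] F [ 0.1  0.4 -0.5]
scene 601 [-0.0298 -0.0793 -0.1154] [0.0289 0.1182 0.0753] [-0.0108 -0.0358  0.0144]
top 397 [-0.0237 -0.0776 -0.0029] [ 0.0141 -0.0248  0.1198] [-0.0053 -0.0517  0.018 ]
```

View pics/scene2.png

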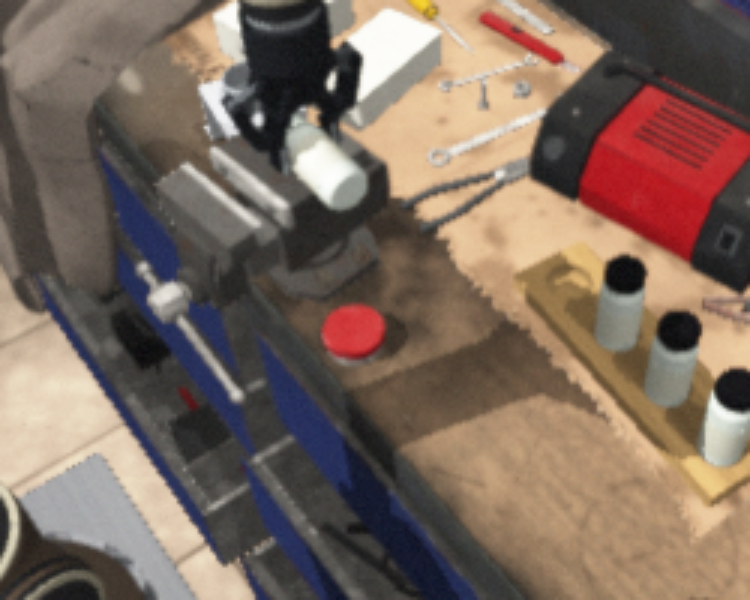

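The foot points at the camera at (350,185), and the neck is over the vice's jaw. I lower along the levering arc about the jaw's right edge.

```bash
python3 -m jog '[{"xyz":[-0.2,0.2,3],"yaw":0},{"xyz":[-0.3,0.2,6],"yaw":0},{"xyz":[-0.3,0.2,7],"yaw":0},{"xyz":[-0.1,0.2,7.5],"yaw":0},{"xyz":[0.1,0.2,8],"yaw":0},{"xyz":[0.2,0.2,8.5],"yaw":0},{"xyz":[0.3,0.2,9],"yaw":0},{"xyz":[0.3,0.2,9.4],"yaw":0},{"xyz":[0.3,0.2,9.7],"yaw":0},{"xyz":[0.3,0.2,9.7],"yaw":0}]'
cat > tilt.py <<'E'
from h import *
import sys
np.set_printoptions(precision=4,suppress=True)
def tilt():
    p,Rm,o=tool();g=p+.155*Rm[:,2]
    for c in ['scene','top']:
        pic,d,W=cloud(c)
        L=(W-g)@Rm
        a=(pic.min(2)>95)&(np.ptp(pic.astype(int),axis=2)<40)&(np.hypot(L[...,0],L[...,2])<.1)&(abs(L[...,1])<.027)&np.isfinite(L).all(2)
        Q=L[a]
        if len(Q)<20: print(c,'few');continue
        print(c,len(Q),'min',Q.min(0),'max',Q.max(0),'med',np.median(Q,0))
    return pic
if __name__=='__main__':
    goal(.437,.171,.135+.155,-90); tilt()
    pic,d,W=cloud('scene'); r=eval(sys.argv[2]) if len(sys.argv)>2 else (100,250,200,350)
    if len(sys.argv)>1: cv2.imwrite(f'pics/{sys.argv[1]}.png',cv2.resize(pic[r[0]:r[1],r[2]:r[3],::-1],(600,600)))
E
python3 tilt.py l3
```

```text
time_s: 8.28
tcp_pos: [0.4377, 0.1616, 0.3005]
orientation: [0.0, -0.705, 0.709, -0.001]
force: [-1.5, -4.6, 3.4]
gripper_width: 0.0457
finger_force: 23.8
t 8.28 tcp [0.4377 0.1616 0.3005] ang -90.4 -> rows xyz [-0.94  0.07  1.05] yaw -0.4 width 0.0457 j [ 0.35  0.04 -0.37  1.17 -0.   -1.21] F [-1.5 -4.6  3.4]
scene 498 min [-0.1    -0.0243 -0.0564] max [0.0779 0.0265 0.0666] med [ 0.0351  0.007  -0.0017]
top 350 min [ 0.0238 -0.0192 -0.0112] max [0.0747 0.0227 0.0241] med [0.0487 0.001  0.0055]
```

View pics/l3.png

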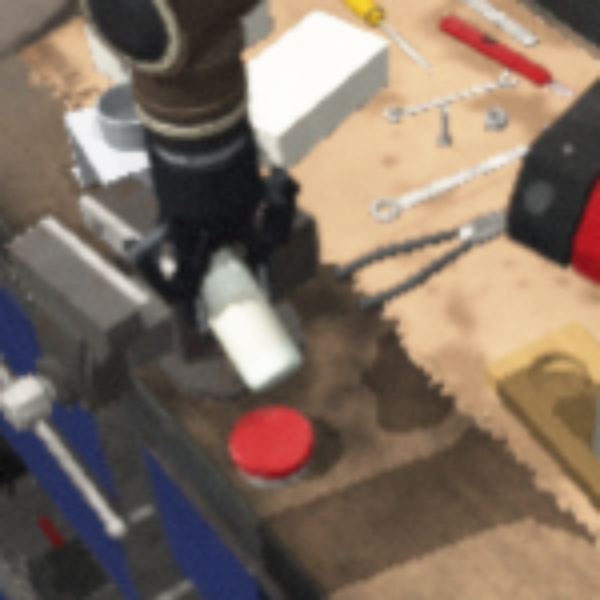

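The foot is now swinging down at (265,370) and the tilt is roughly 35°. The levering works, so I continue the arc.

```bash
python3 -m jog '[{"xyz":[-0.1,0,0.5],"yaw":0},{"xyz":[-0.2,0,0.9],"yaw":0},{"xyz":[-0.4,0,1.2],"yaw":0},{"xyz":[-0.6,0,1.5],"yaw":0},{"xyz":[-0.8,0,1.8],"yaw":0},{"xyz":[-1.0,0,2.1],"yaw":0},{"xyz":[-1.2,0,2.3],"yaw":0},{"xyz":[-1.2,0,2.3],"yaw":0}]'; python3 tilt.py l4
```

```text
time_s: 9.1
tcp_pos: [0.4379, 0.1738, 0.2769]
orientation: [-0.0, -0.705, 0.709, -0.001]
force: [1.0, -6.7, 0.4]
gripper_width: 0.0453
finger_force: 25.0
t 9.10 tcp [0.4379 0.1738 0.2769] ang -90.4 -> rows xyz [ 0.28  0.09 -1.31] yaw -0.4 width 0.0453 j [ 0.38  0.06 -0.4   1.12 -0.   -1.19] F [ 1.  -6.7  0.4]
scene 494 min [-0.0928 -0.0254 -0.0603] max [0.0543 0.0269 0.0594] med [0.0269 0.0074 0.0002]
top 178 min [ 0.0228 -0.0143 -0.0102] max [0.0549 0.0227 0.0561] med [0.0378 0.0032 0.0209]
```

View pics/l4.png

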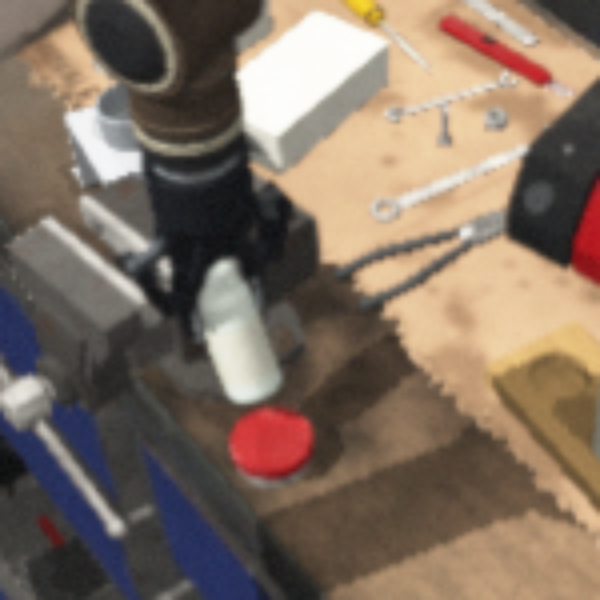

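The tilt is about 64° (foot at (250,390), clear of the tin). I push on against the jaw's side until the body lies flush.

```bash
python3 -m jog '[{"xyz":[-0.1,0,0.3],"yaw":0},{"xyz":[-0.3,0,0.6],"yaw":0},{"xyz":[-0.5,0,0.7],"yaw":0},{"xyz":[-0.7,0,0.7],"yaw":0},{"xyz":[-0.9,0,0.7],"yaw":0},{"xyz":[-1.0,0,0.7],"yaw":0},{"xyz":[-1.1,0,0.7],"yaw":0},{"xyz":[-1.1,0,0.7],"yaw":0}]'; python3 tilt.py
```

```text
time_s: 9.92
tcp_pos: [0.4382, 0.1804, 0.2705]
orientation: [-0.005, -0.705, 0.71, -0.008]
force: [4.7, -39.5, 10.2]
gripper_width: 0.0458
finger_force: 24.8
t 9.92 tcp [0.4382 0.1804 0.2705] ang -90.4 -> rows xyz [ 0.98  0.11 -1.94] yaw -0.4 width 0.0458 j [ 0.4   0.07 -0.4   1.1  -0.02 -1.17] F [  4.7 -39.5  10.2]
scene 476 min [-0.0941 -0.0259 -0.0585] max [0.047  0.0268 0.0647] med [ 0.0262  0.0069 -0.0005]
top 123 min [ 0.0209 -0.0162 -0.0187] max [0.0441 0.0231 0.058 ] med [0.0317 0.0058 0.0127]
```

```bash
python3 -m jog '[{"xyz":[0.4,0,0],"yaw":0},{"xyz":[0.8,0,-0.3],"yaw":0},{"xyz":[1.2,0,-0.5],"yaw":0},{"xyz":[1.5,0,-0.5],"yaw":0},{"xyz":[1.5,0,-0.5],"yaw":0}]'
cat > t2.py <<'E'
from h import *
import sys
from scipy.optimize import least_squares
np.set_printoptions(precision=4,suppress=True)
# fit cylinder r=23 (body) in tool frame: axis in x-z plane through near grasp point
def fit():
    p,Rm,o=tool();g=p+.155*Rm[:,2]; A=[]
    for c in ['scene','top']:
        pic,d,W=cloud(c); L=(W-g)@Rm
        a=(pic.min(2)>95)&(np.ptp(pic.astype(int),axis=2)<45)&(np.hypot(L[...,0],L[...,2])<.09)&(abs(L[...,1])<.024)&np.isfinite(L).all(2)&(L[...,2]>-.01)
        A.append(L[a])
        if c=='scene': np.save('pic_last.npy',pic)
    Q=np.vstack(A)
    def f(v):
        ph,ox,oy,ty=v; ax=np.array([np.cos(ph),np.sin(ty),np.sin(ph)]);ax/=np.linalg.norm(ax)
        D=Q-[ox,oy,0]; D=D-np.outer(D@ax,ax); return np.linalg.norm(D,axis=1)-.023
    best=min((least_squares(f,[np.radians(s),0,0,0],loss='soft_l1',f_scale=.002) for s in (20,50,80,100)),key=lambda r:r.cost)
    ph,ox,oy,ty=best.x; ax=np.array([np.cos(ph),np.sin(ty),np.sin(ph)]);ax/=np.linalg.norm(ax)
    t=(Q-[ox,oy,0])@ax
    print('n',len(Q),'phi %.1f side tilt %.1f'%(np.degrees(ph),np.degrees(ty)),'off',ox,oy,'t foot',np.percentile(t,98),'res',np.median(abs(best.fun)))
if __name__=='__main__':
    goal(.437,.171,.29,-90); fit(); fit()
E
python3 t2.py
```

```text
time_s: 10.48
tcp_pos: [0.4376, 0.1701, 0.275]
orientation: [0.0, -0.705, 0.709, 0.0]
force: [-0.3, 0.1, -1.4]
gripper_width: 0.0451
finger_force: 24.5
t 10.48 tcp [0.4376 0.1701 0.275 ] ang -90.3 -> rows xyz [-0.09  0.06 -1.5 ] yaw -0.3 width 0.0451 j [ 0.37  0.06 -0.4   1.11  0.   -1.19] F [-0.3  0.1 -1.4]
n 360 phi 76.8 side tilt -0.9 off 0.008610926720772643 0.0009384898354563582 t foot 0.06649571708049144 res 0.0008319376083228951
n 355 phi 77.1 side tilt -0.2 off 0.008748930190243353 0.0007607873972533983 t foot 0.06645341682655503 res 0.000994338489299633
```

The bottle is at about 77° with its foot tip at 68 mm, which is enough for it to settle upright in the pocket. Next I refine the pocket position from the rack's edges while carrying it there.

Run:
```python
from h import *
np.set_printoptions(precision=4,suppress=True)
for c in ['scene','top']:
    pic,d,W=cloud(c); P=W.reshape(-1,3); off=np.nanmedian(P[(abs(P[:,0]-.55)<.02)&(abs(P[:,1]+.05)<.05)][:,2])
    z=P[:,2]-off
    for yaw in (4.9,):
        a=np.radians(yaw); ry=np.array([np.sin(a),np.cos(a)]); rx=np.array([np.cos(a),-np.sin(a)])
        O=np.array([.657,.020]); q=P[:,:2]-O; X=q@rx; Y=q@ry
        m=(z>.013)&(z<.034)&(abs(X)<.075)&(abs(Y)<.075)
        def edge(v,s):   # edge at which top surface ends
            return v
        r=[]
        for lo in np.arange(-.03,.04,.01):
            k=m&(abs(Y-lo)<.006)&(z>.02); r.append((lo,X[k].min(),X[k].max(),k.sum()))
        print(c,'off',off); print(np.array(r))
        k=m&(z>.02)&(abs(abs(X)-.037)<.008); print('Yend max',np.sort(Y[k])[-6:])
        k=m&(z<.019)&(z>.004)&(np.hypot(X,Y)<.035); print('floor',k.sum(),X[k].mean(),Y[k].mean(),np.median(z[k]))
    np.save('g.npy',0)
    # darker ring picture crop point for reference
    for r in models.pinpoint('empty_pocket',c)[:2]: print(r, ray(c,r['point'],.012))
goal(.657,.02,.36,-94.9)
```

```text
scene off 0.0006731961995856683
[[-0.03   -0.048   0.0217 55.    ]
 [-0.02   -0.0474  0.035  41.    ]
 [-0.01   -0.0475  0.0424 36.    ]
 [ 0.     -0.0475  0.0499 45.    ]
 [ 0.01   -0.0472  0.0491 48.    ]
 [ 0.02   -0.0479  0.0491 71.    ]
 [ 0.03   -0.0467  0.0503 82.    ]
 [ 0.04   -0.0468  0.046  43.    ]]
Yend max [0.0392 0.0393 0.04   0.0402 0.0406 0.0421]
floor 68 0.005618325236194914 0.0037403594376761743 0.014512082815970495
top off -0.003162158634819612
[[ -0.03    -0.0478   0.0472 140.    ]
 [ -0.02    -0.0478   0.0469  96.    ]
 [ -0.01    -0.0485   0.0467  74.    ]
 [  0.      -0.0475   0.0492  72.    ]
 [  0.01    -0.0481   0.0482  85.    ]
 [  0.02    -0.0481   0.0474 115.    ]
 [  0.03    -0.0463   0.0473 147.    ]
 [  0.04    -0.046    0.0467  80.    ]]
Yend max [0.0391 0.0394 0.0396 0.0396 0.0398 0.0398]
floor 134 0.003181156877365184 -0.0015148037337193564 0.014695567890747552
t 10.88 tcp [0.4374 0.1705 0.2746] ang -90.3 -> rows xyz [ 14.94 -22.03  -8.55] yaw 4.6 width 0.0463 j [ 0.37  0.06 -0.4   1.11  0.   -1.19] F [-0.3 -0.3 -1.1]
```

```bash
python3 -m jog '[{"xyz":[0.5,0,-2],"yaw":0},{"xyz":[1,0,-5],"yaw":0},{"xyz":[2.5,-3.5,-6],"yaw":2},{"xyz":[4,-7,-6],"yaw":4.6},{"xyz":[6,-10.5,-6],"yaw":4.6},{"xyz":[8,-14,-6],"yaw":4.6},{"xyz":[10,-17.5,-6],"yaw":4.6},{"xyz":[12,-20.5,-6],"yaw":4.6},{"xyz":[12.8,-22.3,-6],"yaw":4.6},{"xyz":[12.8,-22.3,-6],"yaw":4.6}]'
python3 - <<'E'
from t2 import *
goal(.6597,.0409,.30,-94.9); fit(); fit()
p,Rm,o=tool();print(p,Rm)
E
```

```text
time_s: 11.72
tcp_pos: [0.6628, 0.0389, 0.3329]
orientation: [-0.0, -0.675, 0.738, -0.0]
force: [-1.4, -0.9, -1.2]
gripper_width: 0.0457
finger_force: 24.5
t 11.72 tcp [0.6628 0.0389 0.3329] ang -95.1 -> rows xyz [-0.17  0.33  3.29] yaw -0.2 width 0.0457 j [ 0.06  0.4   0.16  1.33 -0.   -1.42] F [-1.4 -0.9 -1.2]
n 270 phi 76.7 side tilt -0.8 off 0.009175742385969974 0.0005480975487921745 t foot 0.06553516224892784 res 0.0008287241565536618
n 266 phi 76.1 side tilt -0.6 off 0.009050812095921073 0.00039778089199641985 t foot 0.06561057461545344 res 0.0008315876675612059
[0.6592 0.0416 0.3345] [[-0.0849 -0.9964 -0.0009]
 [-0.9964  0.0849  0.0001]
 [-0.      0.0009 -1.    ]]
```

```bash
python3 -m jog '[{"xyz":[0,0,2],"yaw":0},{"xyz":[0,0,4.5],"yaw":0},{"xyz":[0,0,6.5],"yaw":0},{"xyz":[0,0,8],"yaw":0},{"xyz":[0,0,8.8],"yaw":0},{"xyz":[0,0,9.2],"yaw":0},{"xyz":[0,0,9.2],"yaw":0}]'; python3 -m jog '[{"xyz":[0,0,0.2],"yaw":0},{"xyz":[0,0,0.3],"yaw":0},{"xyz":[0,0,0.3],"yaw":0}]'
```

```text
time_s: 12.5
tcp_pos: [0.6591, 0.0417, 0.2426]
orientation: [-0.0, -0.677, 0.736, 0.0]
force: [0.9, -0.4, -0.2]
gripper_width: 0.0461
finger_force: 24.6
time_s: 12.75
tcp_pos: [0.66, 0.0412, 0.2414]
orientation: [0.001, -0.676, 0.737, -0.001]
force: [-1.3, 0.9, 4.2]
gripper_width: 0.0453
finger_force: 25.0
```

```bash
python3 -m jog '[{"xyz":[0,0,0.2],"yaw":0},{"xyz":[0,0,0.4],"yaw":0},{"xyz":[0,0,0.6],"yaw":0},{"xyz":[0,0,0.6],"yaw":0}]'
python3 - <<'E'
from t2 import *
goal(.6597,.0409,.23,-94.9); fit(); fit()
pic,_,_=cloud('scene');a=pic[150:275,290:415,::-1]
cv2.imwrite('pics/p1.png',cv2.resize(a,(600,600)))
E
```

```text
time_s: 13.08
tcp_pos: [0.6603, 0.0414, 0.2404]
orientation: [0.003, -0.676, 0.737, -0.002]
force: [-9.9, 0.9, 29.4]
gripper_width: 0.0452
finger_force: 30.9
t 13.08 tcp [0.6603 0.0414 0.2404] ang -94.9 -> rows xyz [0.06 0.06 1.04] yaw 0.0 width 0.0452 j [ 0.06  0.42 -0.02  1.13  0.   -1.42] F [-9.9  0.9 29.4]
n 248 phi 76.6 side tilt 0.9 off 0.008121689586608052 -0.0004263532730723658 t foot 0.07383618112255662 res 0.0008690314284408827
n 249 phi 76.9 side tilt 1.3 off 0.00867421007353005 -0.0007889809253601374 t foot 0.06772968254142138 res 0.0010148175618267564
```

View pics/p1.png

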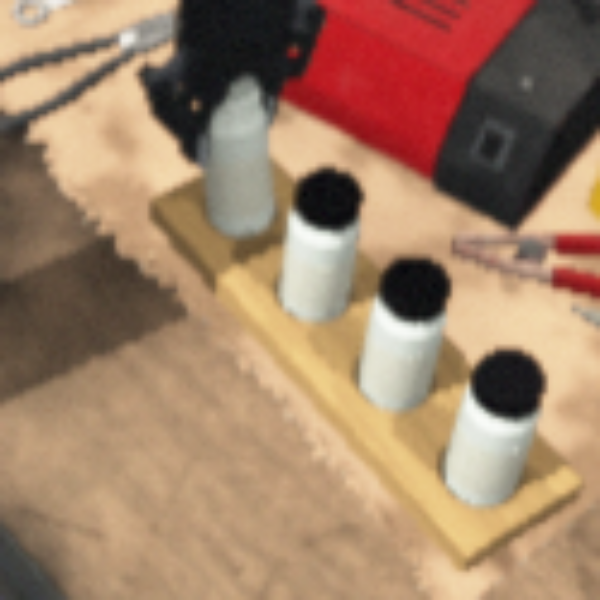

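The foot has entered the pocket (at (240,225) in the crop), and the lean is still toward +y. I relieve the force and pull the grip toward tool +x to upright it against the pocket wall.

```bash
python3 -m jog '[{"xyz":[0,0.1,-0.4],"yaw":0},{"xyz":[0.2,0.15,-0.4],"yaw":0},{"xyz":[0.5,0.15,-0.4],"yaw":0},{"xyz":[0.8,0.15,-0.4],"yaw":0},{"xyz":[1.1,0.15,-0.4],"yaw":0},{"xyz":[1.3,0.15,-0.4],"yaw":0},{"xyz":[1.5,0.15,-0.4],"yaw":0},{"xyz":[1.5,0.15,-0.4],"yaw":0}]'; python3 t2.py
```

```text
time_s: 14.0
tcp_pos: [0.6575, 0.0266, 0.2392]
orientation: [0.002, -0.676, 0.737, 0.0]
force: [-1.8, 2.8, 7.8]
gripper_width: 0.0455
finger_force: 26.6
t 14.00 tcp [0.6575 0.0266 0.2392] ang -94.9 -> rows xyz [-12.52  23.19  -5.1 ] yaw -4.9 width 0.0455 j [ 0.04  0.42 -0.02  1.13  0.   -1.45] F [-1.8  2.8  7.8]
n 216 phi 85.9 side tilt -0.6 off 0.007022887734970679 -0.0001929081882997458 t foot 0.05983437771793309 res 0.0010530562704651643
n 213 phi 85.6 side tilt -0.5 off 0.006766500444676308 -0.0002782254344129345 t foot 0.059569137463318204 res 0.0010576860826898155
```

```bash
python3 -m jog '[{"xyz":[0.1,0,0],"yaw":0},{"xyz":[0.2,0,0],"yaw":0},{"xyz":[0.2,0,0],"yaw":0}]'; python3 -m jog '[{"xyz":[0,0,0],"yaw":0},{"xyz":[0,0,0],"yaw":0},{"xyz":[0,0,0],"yaw":0}]' 0.5;  python3 -m jog '[{"xyz":[0,0,0],"yaw":0},{"xyz":[0,0,0],"yaw":0},{"xyz":[0,0,0],"yaw":0},{"xyz":[0,0,0],"yaw":0},{"xyz":[0,0,0],"yaw":0},{"xyz":[0,0,0],"yaw":0}]' 0; python3 t2.py
```

```text
time_s: 14.45
tcp_pos: [0.6574, 0.025, 0.239]
orientation: [0.002, -0.676, 0.736, 0.0]
force: [1.3, 5.2, 7.0]
gripper_width: 0.0456
finger_force: 26.5
time_s: 14.7
tcp_pos: [0.6574, 0.0251, 0.239]
orientation: [0.002, -0.676, 0.736, 0.0]
force: [-0.3, 4.2, 5.8]
gripper_width: 0.0452
finger_force: 26.5
time_s: 15.2
tcp_pos: [0.6568, 0.0242, 0.2374]
orientation: [-0.0, -0.676, 0.737, 0.0]
force: [-0.5, 0.5, -0.4]
gripper_width: 0.0853
finger_force: 0.0
t 15.20 tcp [0.6568 0.0242 0.2374] ang -94.9 -> rows xyz [-12.75  23.16  -5.25] yaw -4.9 width 0.0853 j [ 0.04  0.42 -0.03  1.13 -0.   -1.45] F [-0.5  0.5 -0.4]
n 221 phi 91.1 side tilt -0.0 off 0.008904349625622497 -0.001942077581298908 t foot 0.05611499319510507 res 0.001059898736221334
n 220 phi 90.8 side tilt -0.7 off 0.008760176748285378 -0.0014307043003850832 t foot 0.05765226213463545 res 0.0009479205246848074
```

```bash
python3 -m jog '[{"xyz":[0,0,-2],"yaw":0},{"xyz":[0,0,-5],"yaw":0},{"xyz":[0,0,-9],"yaw":0},{"xyz":[0,0,-13],"yaw":0},{"xyz":[-1,1,-17],"yaw":0},{"xyz":[-4,4,-18],"yaw":0},{"xyz":[-7,7,-18],"yaw":0},{"xyz":[-9,11,-18],"yaw":0},{"xyz":[-9,15,-18],"yaw":0},{"xyz":[-9,18,-18],"yaw":0}]'
python3 - <<'E'
from h import *
from fit import sel
from scipy.optimize import least_squares
np.set_printoptions(precision=4,suppress=True)
def circ(Q,r):
    f=lambda v:np.hypot(Q[:,0]-v[0],Q[:,1]-v[1])-r
    s=least_squares(f,Q[:,:2].mean(0),loss='soft_l1',f_scale=.001); return s.x,np.median(abs(s.fun))
I=[]
for c in ['scene','top']:
    pic,d,W=cloud(c);I.append(pic[...,::-1])
    P=sel(W,[.62,-.02,.03],[.70,.06,.095]);print(c,'bottle body',len(P),circ(P,.023))
    P=sel(W,[.62,-.02,.112],[.70,.06,.135]);print(' mouth rim',len(P),(P.max(0)+P.min(0))/2 if len(P) else'',np.ptp(P,axis=0) if len(P) else'',np.percentile(P[:,2],[50,90]) if len(P) else '')
    P=sel(W,[.40,.33,.105],[.58,.5,.135]);k=cv2.minEnclosingCircle(P[:,:2].astype(np.float32));print(' funnel rim',len(P),k,np.percentile(P[:,2],[50,90]))
    P=sel(W,[.40,.33,.108],[.58,.5,.124]);print(circ(P,.030),len(P))
    for t in ['mouth','steel_funnel','spout_tip','holder']:
        for r in models.pinpoint(t,c)[:1]: print(t,r, ray(c,r['point'],{'mouth':.122,'steel_funnel':.016,'spout_tip':.016,'holder':0}[t]))
a=np.hstack([cv2.resize(I[0][90:240,200:350],(400,400)),cv2.resize(I[1][120:270,140:290],(400,400))]);cv2.imwrite('pics/f1.png',a)
goal(.5,.4,.4)
E
```

```text
time_s: 16.23
tcp_pos: [0.4828, 0.1305, 0.4176]
orientation: [-0.0, -0.677, 0.736, 0.0]
force: [0.1, -0.9, -0.2]
gripper_width: 0.0856
finger_force: 0.0
scene bottle body 221 (array([0.6574, 0.0162]), np.float64(0.0010001881333419997))
 mouth rim 63 [0.6551 0.0144 0.1183] [0.036  0.0382 0.0124] [0.1186 0.1219]
 funnel rim 135 ((0.5108258724212646, 0.4381493330001831), 0.034842826426029205) [0.1139 0.1198]
(array([0.5102, 0.4378]), np.float64(0.0010852958944840667)) 108
mouth {'point': [175.3, 341.3], 'conf': 0.58} [0.6519 0.0111 0.122 ]
steel_funnel {'point': [146.9, 235.9], 'conf': 0.58} [0.5082 0.4389 0.016 ]
spout_tip {'point': [272.6, 444.1], 'conf': 0.15} [ 0.7045 -0.3924  0.016 ]
holder {'point': [147.7, 235.5], 'conf': 0.57} [0.5118 0.4529 0.    ]
top bottle body 113 (array([0.6553, 0.0155]), np.float64(0.0013853767209552718))
 mouth rim 74 [0.656  0.0157 0.1183] [0.0364 0.036  0.0112] [0.119  0.1219]
 funnel rim 168 ((0.5090288519859314, 0.4392561912536621), 0.031394828110933304) [0.1146 0.118 ]
(array([0.5089, 0.4389]), np.float64(0.001418699850754896)) 150
mouth {'point': [154.1, 324.5], 'conf': 0.7} [0.6577 0.0271 0.122 ]
steel_funnel {'point': [218.3, 182.7], 'conf': 0.69} [0.5115 0.4213 0.016 ]
spout_tip {'point': [219.7, 174.2], 'conf': 0.97} [0.5083 0.4446 0.016 ]
t 16.73 tcp [0.4862 0.1291 0.4172] ang -95.0 -> rows xyz [-27.11   0.96   1.71] yaw 0.0 width 0.0853 j [ 0.26  0.09 -0.06  1.43 -0.   -1.22] F [-0.1 -0.3  0.9]
```

View pics/f1.png

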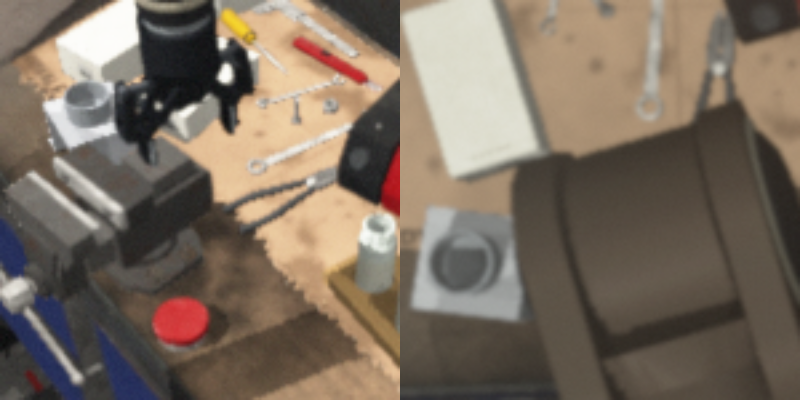

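The bottle stands upright in the pocket (right edge of the left crop, about (378,250)) with its rim at z=0.122, so it is on the floor. The funnel sits in its bracket at (465,262) in the right crop, which gives (0.5095,0.4385).

```bash
python3 -c "
from h import *
goal(.5095,.4385,.254,-95)"; python3 -m jog '[{"xyz":[-4,0,0],"yaw":0},{"xyz":[-8,0,0],"yaw":0},{"xyz":[-12,0,0],"yaw":0},{"xyz":[-16,0.1,0],"yaw":0},{"xyz":[-20,0.2,0],"yaw":0},{"xyz":[-24,0.3,0],"yaw":0},{"xyz":[-28,0.4,0],"yaw":0},{"xyz":[-30.2,0.4,0],"yaw":0},{"xyz":[-31,0.4,0],"yaw":0},{"xyz":[-31,0.4,0],"yaw":0}]';python3 -c "
from h import *
goal(.5095,.4385,.254,-95)"
```

```text
t 16.73 tcp [0.4862 0.1291 0.4172] ang -95.0 -> rows xyz [-31.03   0.34  16.31] yaw 0.0 width 0.0853 j [ 0.26  0.09 -0.06  1.43 -0.   -1.22] F [-0.1 -0.3  0.9]
time_s: 17.57
tcp_pos: [0.5082, 0.4405, 0.4158]
orientation: [-0.001, -0.677, 0.736, 0.0]
force: [0.3, -0.5, -0.1]
gripper_width: 0.0851
finger_force: 0.0
t 17.57 tcp [0.5082 0.4405 0.4158] ang -94.8 -> rows xyz [ 0.16 -0.17 16.18] yaw 0.2 width 0.0851 j [ 0.71  0.42  0.38  1.53  0.   -0.77] F [ 0.3 -0.5 -0.1]
```

```bash
python3 -m jog '[{"xyz":[0.1,-0.1,4],"yaw":0},{"xyz":[0.1,-0.1,8],"yaw":0},{"xyz":[0.1,-0.1,11],"yaw":0},{"xyz":[0.1,-0.1,13.5],"yaw":0},{"xyz":[0.1,-0.1,15],"yaw":0},{"xyz":[0.1,-0.1,16.2],"yaw":0},{"xyz":[0.1,-0.1,16.2],"yaw":0},{"xyz":[0.1,-0.1,16.2],"yaw":0}]'; python3 -m jog '[{"xyz":[0,0,0],"yaw":0},{"xyz":[0,0,0],"yaw":0},{"xyz":[0,0,0],"yaw":0},{"xyz":[0,0,0],"yaw":0},{"xyz":[0,0,0],"yaw":0},{"xyz":[0,0,0],"yaw":0},{"xyz":[0,0,0],"yaw":0},{"xyz":[0,0,0],"yaw":0}]' 1 40; python3 -c "
from h import *
goal(.5095,.4385,.45,-95)"
```

```text
time_s: 18.23
tcp_pos: [0.509, 0.4365, 0.2561]
orientation: [-0.0, -0.676, 0.737, -0.0]
force: [0.8, -1.2, 0.5]
gripper_width: 0.0857
finger_force: 0.0
time_s: 18.9
tcp_pos: [0.509, 0.4377, 0.2579]
orientation: [0.002, -0.676, 0.737, -0.0]
force: [0.1, -0.9, 5.4]
gripper_width: 0.0597
finger_force: 43.8
t 18.90 tcp [0.509  0.4377 0.2579] ang -94.9 -> rows xyz [ -0.12  -0.09 -19.21] yaw 0.1 width 0.0597 j [ 0.71  0.43  0.04  1.18 -0.   -0.77] F [ 0.1 -0.9  5.4]
```

```bash
python3 -m jog '[{"xyz":[0,0,-1],"yaw":0},{"xyz":[0,0,-2.5],"yaw":0},{"xyz":[0,0,-4.5],"yaw":0},{"xyz":[0,0,-7],"yaw":0},{"xyz":[0,0,-10],"yaw":0},{"xyz":[0,0,-13],"yaw":0},{"xyz":[0,0,-16],"yaw":0},{"xyz":[0,0,-18],"yaw":0},{"xyz":[0,0,-19],"yaw":0},{"xyz":[0,0,-19],"yaw":0}]'
cat > fu.py <<'E'
from h import *
from scipy.optimize import least_squares
np.set_printoptions(precision=4,suppress=True)
def fun(dump=None):
    p,Rm,o=tool()
    for c in ['scene','top']:
        pic,d,W=cloud(c); L=(W-p)@Rm; L[...,2]*=1
        m=(np.hypot(L[...,0],L[...,1])<.04)&(L[...,2]>.12)&(L[...,2]<.27)&np.isfinite(L).all(2)
        Q=L[m]; h=[]
        print(c,len(Q),'zmax %.4f'%Q[:,2].max())
        for lo in np.arange(.13,.26,.01):
            k=Q[(Q[:,2]>=lo)&(Q[:,2]<lo+.01)]
            if len(k)>4: print('  z%.3f n%d x %.4f..%.4f y %.4f..%.4f'%(lo,len(k),k[:,0].min(),k[:,0].max(),k[:,1].min(),k[:,1].max()))
        if dump: cv2.imwrite(f'pics/{dump}_{c}.png',pic[...,::-1])
    goal(.656,.0155,.458,-95)
if __name__=='__main__':
    import sys; fun(sys.argv[1] if len(sys.argv)>1 else None)
E
python3 fu.py f2
```

```text
time_s: 19.73
tcp_pos: [0.5084, 0.4375, 0.4497]
orientation: [0.003, -0.676, 0.737, -0.0]
force: [0.8, -0.8, -0.7]
gripper_width: 0.0595
finger_force: 43.5
scene 455 zmax 0.2431
  z0.130 n54 x -0.0286..0.0290 y -0.0381..0.0368
  z0.140 n113 x -0.0320..0.0318 y -0.0385..0.0377
  z0.150 n107 x -0.0314..0.0295 y -0.0357..0.0387
  z0.160 n81 x -0.0296..0.0298 y -0.0325..0.0368
  z0.170 n14 x -0.0294..0.0274 y -0.0212..0.0211
  z0.180 n16 x 0.0031..0.0201 y -0.0104..0.0165
  z0.190 n10 x 0.0017..0.0116 y -0.0035..0.0140
  z0.200 n9 x -0.0040..0.0069 y -0.0033..0.0073
  z0.210 n9 x -0.0013..0.0078 y -0.0025..0.0063
  z0.220 n11 x -0.0031..0.0081 y -0.0055..0.0070
  z0.230 n10 x -0.0021..0.0059 y -0.0026..0.0072
top 701 zmax 0.2460
  z0.130 n14 x 0.0092..0.0138 y -0.0352..0.0358
  z0.140 n105 x 0.0032..0.0308 y -0.0382..0.0381
  z0.150 n77 x 0.0076..0.0298 y -0.0386..0.0381
  z0.160 n67 x -0.0081..0.0294 y -0.0356..0.0381
  z0.170 n169 x -0.0255..0.0292 y -0.0275..0.0299
  z0.180 n104 x -0.0225..0.0029 y -0.0192..0.0199
  z0.190 n76 x -0.0159..0.0020 y -0.0134..0.0151
  z0.200 n28 x -0.0092..-0.0012 y -0.0093..0.0083
  z0.210 n5 x -0.0055..-0.0044 y -0.0032..0.0036
  z0.230 n6 x 0.0022..0.0050 y -0.0047..0.0044
  z0.240 n7 x 0.0002..0.0057 y -0.0028..0.0065
t 19.83 tcp [0.5086 0.4375 0.4459] ang -94.9 -> rows xyz [ 40.79 -18.29  -1.22] yaw 0.1 width 0.0595 j [ 0.71  0.43  0.45  1.59  0.   -0.77] F [-0.6  0.1 -1.5]
```

```bash
python3 -m jog '[{"xyz":[1.5,-0.7,-0.5],"yaw":0},{"xyz":[4,-1.8,-1],"yaw":0},{"xyz":[7.3,-3.3,-1],"yaw":0},{"xyz":[10.6,-4.8,-1],"yaw":0},{"xyz":[13.9,-6.2,-1],"yaw":0},{"xyz":[17.2,-7.7,-1],"yaw":0},{"xyz":[20.5,-9.2,-1],"yaw":0},{"xyz":[23.8,-10.7,-1],"yaw":0},{"xyz":[27,-12.1,-1],"yaw":0},{"xyz":[30,-13.5,-1],"yaw":0}]'; python3 -m jog '[{"xyz":[3,-1.3,0],"yaw":0},{"xyz":[5.5,-2.4,0],"yaw":0},{"xyz":[7.5,-3.4,0],"yaw":0},{"xyz":[9,-4,0],"yaw":0},{"xyz":[9.7,-4.3,0],"yaw":0},{"xyz":[9.7,-4.3,0],"yaw":0},{"xyz":[9.7,-4.3,0],"yaw":0}]'
cat > m.py <<'E'
from fu import *
from fit import sel
p,Rm,o=tool()
for c in ['scene','top']:
    pic,d,W=cloud(c)
    for t in ['mouth','spout_tip']:
        for r in models.pinpoint(t,c)[:2]: print(c,t,r, ray(c,r['point'],.122 if t=='mouth' else p[2]-.242))
    P=sel(W,[.62,-.02,.03],[.70,.06,.095]); f=lambda v:np.hypot(P[:,0]-v[0],P[:,1]-v[1])-.023
    if len(P)>20:
        s=least_squares(f,[.656,.015],loss='soft_l1',f_scale=.001); print('body',len(P),s.x)
    P=sel(W,[.62,-.02,.108],[.70,.06,.13]); f=lambda v:np.hypot(P[:,0]-v[0],P[:,1]-v[1])-.019
    print('neck',len(P),P.min(0),P.max(0)) if len(P) else 0
fun()
E
python3 m.py
```

```text
time_s: 20.67
tcp_pos: [0.6175, 0.1244, 0.4545]
orientation: [-0.001, -0.676, 0.737, 0.0]
force: [0.7, 1.1, -0.2]
gripper_width: 0.0597
finger_force: 43.5
time_s: 21.25
tcp_pos: [0.6519, 0.0269, 0.4553]
orientation: [-0.0, -0.676, 0.737, 0.001]
force: [0.3, 1.2, -0.7]
gripper_width: 0.0593
finger_force: 43.5
scene mouth {'point': [174.9, 341.5], 'conf': 0.56} [0.6535 0.012  0.122 ]
scene spout_tip {'point': [150.4, 337.9], 'conf': 0.57} [0.6488 0.0316 0.2133]
body 217 [0.6577 0.0162]
neck 79 [ 0.6366 -0.0069  0.1082] [0.6734 0.0317 0.1257]
scene 493 zmax 0.2406
  z0.130 n62 x -0.0268..0.0314 y -0.0366..0.0366
  z0.140 n100 x -0.0314..0.0303 y -0.0357..0.0382
  z0.150 n104 x -0.0281..0.0311 y -0.0360..0.0380
  z0.160 n102 x -0.0287..0.0305 y -0.0352..0.0367
  z0.170 n36 x -0.0235..0.0287 y -0.0243..0.0279
  z0.180 n11 x 0.0022..0.0179 y 0.0008..0.0180
  z0.190 n7 x 0.0048..0.0137 y 0.0017..0.0125
  z0.200 n10 x -0.0013..0.0082 y -0.0012..0.0092
  z0.210 n13 x -0.0020..0.0078 y -0.0036..0.0076
  z0.220 n11 x -0.0023..0.0073 y -0.0052..0.0074
  z0.230 n9 x -0.0012..0.0080 y -0.0011..0.0059Traceback (most recent call last):
  File "m.py", line 13, in <module>
    fun()
    ~~~^^
  File "fu.py", line 10, in fun
    print(c,len(Q),'zmax %.4f'%Q[:,2].max())
                               ~~~~~~~~~~^^
    return umr_maximum(a, axis, None, out, keepdims, initial, where)
ValueError: zero-size array to reduction operation maximum which has no identity
```

```bash
sed -i "s/    for c in \['scene','top'\]:/    for c in ['scene']:/" fu.py; python3 -c "
from h import *
goal(.6575,.0165,.385,-94.9)"
```

```text
t 21.65 tcp [0.6519 0.0274 0.4559] ang -94.8 -> rows xyz [ 1.04 -0.65  7.09] yaw 0.1 width 0.0592 j [ 0.04  0.39  0.42  1.6   0.   -1.44] F [-0.5  0.1 -1.2]
```

```bash
python3 -m jog '[{"xyz":[0.5,-0.3,0.5],"yaw":0},{"xyz":[1,-0.6,1.5],"yaw":0},{"xyz":[1,-0.65,3],"yaw":0},{"xyz":[1,-0.65,4.5],"yaw":0},{"xyz":[1,-0.65,5.8],"yaw":0},{"xyz":[1,-0.65,6.6],"yaw":0},{"xyz":[1,-0.65,7.1],"yaw":0},{"xyz":[1,-0.65,7.1],"yaw":0},{"xyz":[1,-0.65,7.1],"yaw":0}]'; python3 m.py
python3 - <<'E'
from h import *
pic,d,W=cloud('scene');cv2.imwrite('pics/e1.png',cv2.resize(pic[135:210,305:380,::-1],(600,600),interpolation=cv2.INTER_CUBIC))
m=eyes.camera_model('scene');K=np.array([[m['fx'],0,m['cx']],[0,m['fy'],m['cy']],[0,0,1.]]);Rc=q2R(m['orientation'])
p,Rm,o=tool()
def pr(X):
    c=Rc.T@(np.array(X)-m['xyz']); return (cv2.projectPoints(c.reshape(1,1,3),np.zeros(3),np.zeros(3),K,np.array(m['D'],float))[0].ravel()-[305,135])*8
print('mouth px',pr([.6565,.0155,.122]),'tip px',pr(p+Rm@[0.001,0.001,.242]),'1cm x,y',pr([.6665,.0155,.122]),pr([.6565,.0255,.122]))
E
```

```text
time_s: 22.4
tcp_pos: [0.6577, 0.016, 0.3847]
orientation: [-0.0, -0.676, 0.737, 0.0]
force: [0.7, -0.0, -0.8]
gripper_width: 0.0592
finger_force: 43.5
scene spout_tip {'point': [165.7, 338.5], 'conf': 0.8} [0.6581 0.0334 0.1427]
body 222 [0.6576 0.0162]
neck 82 [ 0.6365 -0.0067  0.1081] [0.6742 0.0317 0.1263]
scene 475 zmax 0.2698
  z0.130 n42 x -0.0255..0.0313 y -0.0368..0.0371
  z0.140 n105 x -0.0263..0.0305 y -0.0372..0.0387
  z0.150 n83 x -0.0268..0.0309 y -0.0348..0.0379
  z0.160 n81 x -0.0301..0.0315 y -0.0362..0.0367
  z0.170 n48 x -0.0286..0.0293 y -0.0283..0.0352
  z0.180 n9 x -0.0155..0.0180 y -0.0190..0.0156
  z0.190 n6 x 0.0024..0.0137 y 0.0032..0.0096
  z0.200 n8 x 0.0001..0.0067 y 0.0008..0.0080
  z0.210 n9 x -0.0005..0.0069 y -0.0011..0.0081
  z0.220 n9 x 0.0007..0.0054 y -0.0023..0.0075
  z0.230 n6 x 0.0015..0.0080 y -0.0024..0.0073
t 22.75 tcp [0.6577 0.0162 0.3852] ang -94.9 -> rows xyz [ 0.09  0.16 -7.28] yaw 0.1 width 0.0593 j [ 0.02  0.39  0.25  1.44 -0.   -1.46] F [-0.4  0.1 -0.6]
mouth px [291.93106121 310.69592596] tip px [296.22231472 272.7215865 ] 1cm x,y [311.12356122 299.29738057] [275.14144872 296.12912204]
```

View pics/e1.png

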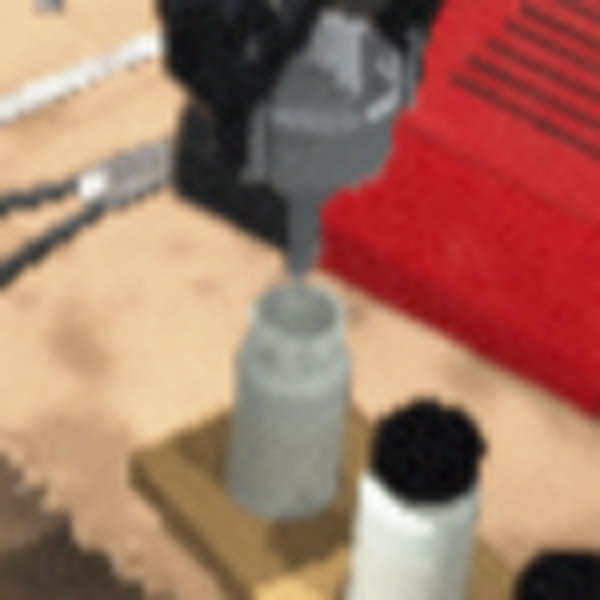

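The spout tip is at (302,275) and the mouth ellipse centre at about (303,310), so it is close to centred. I check it with sub-pixel numbers before lowering.

Run:
```python
from h import *
pic,d,W=cloud('scene')
g=cv2.cvtColor(pic,cv2.COLOR_RGB2GRAY).astype(int)
print('     ',' '.join('%3d'%c for c in range(332,354)))
for r in range(158,196): print(r,' ',' '.join('%3d'%v for v in g[r,332:354]))
m=eyes.camera_model('scene');K=np.array([[m['fx'],0,m['cx']],[0,m['fy'],m['cy']],[0,0,1.]]);Rc=q2R(m['orientation'])
p,Rm,o=tool()
def pr(X):
    X=(np.array(X).reshape(-1,3)-m['xyz'])@Rc
    return cv2.projectPoints(X.reshape(-1,1,3),np.zeros(3),np.zeros(3),K,np.array(m['D'],float))[0].reshape(-1,2)
a=np.linspace(0,6.283,60)
for n,(x,y,z,r) in dict(rim=(.6565,.0155,.122,.019),open=(.6565,.0155,.122,.016),body60=(.6565,.0155,.072,.023),tip=(*(p+Rm@[.0,.0,.242]),.006),spout20=(*(p+Rm@[.0,.0,.222]),.0065)).items():
    q=pr(np.stack([x+r*np.cos(a),y+r*np.sin(a),z+0*a],1)); print(n,'cols %.1f..%.1f rows %.1f..%.1f'%(q[:,0].min(),q[:,0].max(),q[:,1].min(),q[:,1].max()))
```

```text
332 333 334 335 336 337 338 339 340 341 342 343 344 345 346 347 348 349 350 351 352 353
158    30  33  32  45  40  45  46  76  84  91  93  95  98  96 101  98  98 106  93  84  77  75
159    30  31  29  30  34  36  34  45  64  83  89  87  88  92  91  82  78  83  75  76  75  77
160    29  28  31  31  32  35  34  37  48  77  82  84  87  88  85  74  76  75  75  75  74  78
161    53  39  29  31  34  36  35  40  40  73  87  84  84  81  74  75  74  79  77  75  72  76
162   127  79  51  34  30  34  32  35  45  74  88  90  83  78  72  70  73  71  79  71  76  73
163   183 155 104  62  40  36  36  36  43  76  85  86  86  76  65  66  69  69  73  74  74  73
164   201 193 170 141  94  55  43  36  39  75  85  89  89  69  62  60  62  69  73  73  75  75
165   203 201 195 183 153 129  93  61  41  76  85  90  99  77  58  59  57  58  65  73  76  73
166   201 201 197 189 179 173 156 139  86  83  89  92 103  79  55  55  62  59  61  62  73  77
167   201 200 200 195 188 188 189 184 128  91  93 101 102  77  59  60  61  60  57  63  61  67
168   203 202 201 198 196 196 194 186 139 101  97 102 115  94  70  59  6
[... 2067 characters left out ...]
24 131 123  70  27  15
191    85 103 114 121 122 128 136 138 139 141 143 142 144 146 140 132 126 126 122  67  27  16
192    87  95 117 119 125 128 133 141 144 143 145 148 143 145 139 129 126 124 120  63  14  16
193    83 104 118 124 123 130 133 140 139 144 148 143 145 141 139 119 122 125 130  74  24  15
194    88 109 118 121 127 128 136 141 138 141 146 142 142 142 136 109 116 137 183 133  61  12
195   105 111 117 123 122 128 135 142 141 143 147 145 142 141 135 105 107 137 224 220 132  48
rim cols 335.4..347.6 rows 169.5..178.3
open cols 336.4..346.6 rows 170.2..177.6
body60 cols 333.4..347.6 rows 179.3..189.9
tip cols 340.1..344.0 rows 167.4..170.2
spout20 cols 340.4..344.6 rows 162.7..165.7
```

The spout and mouth agree within about 1 mm in the image columns (spout 342.5, mouth about 342). I lower to roughly 1 cm above the rim.

```bash
python3 -m jog '[{"xyz":[0,0,0.3],"yaw":0},{"xyz":[0.05,-0.05,0.6],"yaw":0},{"xyz":[0.05,-0.05,0.9],"yaw":0},{"xyz":[0.05,-0.05,1.1],"yaw":0},{"xyz":[0.05,-0.05,1.1],"yaw":0},{"xyz":[0.05,-0.05,1.1],"yaw":0},{"xyz":[0.05,-0.05,1.1],"yaw":0},{"xyz":[0.05,-0.05,1.1],"yaw":0}]'
python3 - <<'E'
from h import *
goal(.658,.0157,.374,-94.9)
pic,d,W=cloud('scene')
g=cv2.cvtColor(pic,cv2.COLOR_RGB2GRAY).astype(int)
print('     ',' '.join('%3d'%c for c in range(334,350)))
for r in range(160,182): print(r,' ',' '.join('%3d'%v for v in g[r,334:350]))
E
```

```text
time_s: 23.52
tcp_pos: [0.6581, 0.0156, 0.3739]
orientation: [0.0, -0.676, 0.737, -0.0]
force: [-0.3, 0.0, -1.1]
gripper_width: 0.0594
finger_force: 43.5
t 23.52 tcp [0.6581 0.0156 0.3739] ang -94.9 -> rows xyz [-0.    0.01 -0.01] yaw -0.0 width 0.0594 j [ 0.02  0.39  0.23  1.41  0.   -1.46] F [-0.3  0.  -1.1]
      334 335 336 337 338 339 340 341 342 343 344 345 346 347 348 349
160    38  73  74  76  74  98  98  99  98 101 101 102 101 102 103 101
161    32  35  41  37  47  82  88  96  92  94  98  98 101  99  97  85
162    45  31  31  29  34  45  70  84  84  86  87 101  94  85  80  76
163   106  66  43  31  32  33  45  77  83  83  85  98  83  68  71  72
164   168 142  95  59  42  34  40  76  84  84  84  73  59  60  67  66
165   199 185 159 127  94  61  40  73  84  86  84  66  56  59  60  56
166   197 192 181 175 156 138  89  83  87  84  91  72  61  60  59  60
167   198 194 187 191 186 186 154 105  88  89  98  77  61  62  59  63
168   202 198 196 195 193 187 176 121  86  88 108  87  71  61  63  60
169   204 202 198 197 190 178 157 114  90  97 141 144 119  89  68  55
170   204 202 201 194 180 158 127  97  94 103 158 176 165 140 102  78
171   203 203 200 184 161 141 118 101  97 107 136 161 177 169 145 127
172   204 202 186 158 135 129 128 120 121 122 129 135 159 177 166 160
173   203 200 176 140 131 135 143 135 134 139 134 130 137 175 163 154
174   204 200 185 150 131 133 135 137 134 134 129 129 131 175 157 153
175   206 198 175 160 138 140 134 134 133 134 126 126 141 176 172 168
176   202 185 159 165 162 156 150 140 136 138 136 143 161 183 184 183
177   201 173 155 157 163 163 164 162 156 153 163 168 173 175 189 191
178   187 162 148 147 148 157 169 173 167 164 175 180 171 170 182 193
179   172 152 146 140 138 149 165 168 158 163 169 180 169 171 174 192
180   168 149 153 147 138 150 163 164 158 159 163 170 170 176 173 193
181   166 146 150 156 149 153 165 165 164 161 171 171 178 178 164 194
```

```bash
python3 -c "
from h import *
print(arm.close_job())"
```

```text
the job is handed in; nothing more can be done
None
```

The bottle stands upright on the floor of the empty pocket and has been released; the funnel is held still with its spout centred over the open mouth, about 1 cm above it by my camera measurements, and the job is handed in at about 24 s.

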